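# Tighten the loose castor nut in the corner of a tray dolly

## Robot

A 6-joint arm with a two-finger parallel gripper is mounted at the origin on the work surface. World frame = base frame: x ahead of the robot, y to its left, z up, the work surface at z = 0. Lengths are in m, angles in rad, forces in N, time in s.
With the tool pointing down it reaches from about 0.35 to 1 m from the base axis. Payload 7.1 kg.
Tool frame: the origin (TCP) lies between the finger pads; the fingertips stand 22 mm ahead of it and the grasp point (between the pads) lies 3 mm ahead of it; z points along the fingers, y is the line along which they close (so a half turn about z gives the same grasp; the last joint's range is limited). The gripper opens to 85 mm and grips with 20 to 120 N. Pads are 22 mm wide; open, the fingers measure 114 mm over their backs; the gripper's body (76 mm by 85 mm) begins 54 mm behind the grasp point. The pads swing forward as they close: fully open they stand 13 mm farther back than shut.
Start: joints at [1.105, 0.423, 1.63, -0, 1.089, -0.019], TCP at [0.27, 0.564, 0.253] pointing down, gripper open.
Joint ranges: [-3, 3], [-0.9, 2.11], [0.09, 2.58], [-1.31, 4.45], [0.11, 2.69], [-2.54, 2.54]. Speed limits (rad/s): [2.39, 2.39, 3.01, 3.14, 3.14, 3.14].

## Interface

Orientations are given as a rotation vector (axis times angle).
In Python, from rig import manip gives the robot as it stands. The module is installed in compiled form; this text tells all that it offers. Calls block until the motion is done:
- manip.move_to(position, orientation): joint-space move of the TCP to a pose.
- manip.servo_line(position, orientation=None, rate=0.15): straight line of the TCP; orientation=None keeps the orientation; rate is the mean speed in m/s.
- manip.set_joints(angles): joint-space move.
- manip.command_gripper(opening, f_grip=None): finger opening in m; f_grip is the grip in N (None keeps the last); returns when the fingers have stopped.
- manip.hold(seconds).
- manip.solve_ik(position, orientation): joint angles nearest the present ones, or None.
- manip.camera(name): name is "scene" or "top" or "wrist"; returns a dict with "image" (420x560x3 uint8, red, green, blue), "fx", "fy", "cx", "cy" (pixels), "k1" (the pictures are not rectified: a ray, as slopes to the right and down, at radius r is drawn at 1 + k1 r^2 times it, then the intrinsics apply), "cam_to_world" (4x4, takes a point from camera to world coordinates); the wrist camera has in their place "mount" (4x4, takes a point from camera to tool coordinates, whose origin is the TCP and whose axes are the flange's). Camera axes: x right, y down, z forward; pixel columns grow to the right and rows downward; lengths in m; the calibration is good to about 2 mm. A picture is of the moment at which its call begins: read the wrist's pose just before it. There is no depth.
A pose or a line that the arm cannot do raises manip.IKError and nothing moves.
- manip.sign_off(): hands the job in; it is judged then, once.
Readings, each from a call of its own:
- manip.get_time(): time.
- manip.get_joint_positions(): joint angles.
- manip.get_joint_vel(): joint speeds.
- manip.get_tau(): joint torques, N m.
- manip.get_position(): TCP position.
- manip.get_ee_rot(): TCP orientation.
- manip.get_contact_force(): force on the tool from outside, world axes, zero at the start.
- manip.get_torque(): the same for the moment, N m.
- manip.get_width(): finger opening in m.
- manip.get_grip_force(): force on a finger pad.
Only numpy, scipy, OpenCV 4.12 (cv2) and the standard library are available. Lean on these libraries where they do the work, as an engineer would, in place of code of your own. Each camera call takes 0.05 s, during which the arm holds its last target. There are 200 camera calls.

## Task

The castor nut in the near left corner of the grey steel tray dolly (near and left as the robot sees it) has worked loose: tighten it clockwise with the smaller ring of the ring spanner, lifting the spanner off and reseating it for a new bite whenever the tray walls end the swing, until the nut comes to its stop, and there hold it snug for half a second with about 1.2 newton metres (13 N at the middle of the shank). Do not overtighten it (stay under 1.5 newton metres), touch the nut with the fingers or knock the gripper against the tray. Then lay the spanner flat on the rubber mat again and let go, and leave everything else standing where it is.

Things in the scene. Friction and masses are not known exactly. Their poses are not given: they have to be found in the camera images.
- dolly: Grey sheet-steel tray dolly on four braked castors, standing on the table, immovable. Origin: middle of its footprint at table height. Tray inside 330 x 330 mm, walls along its x and y axes, 3 mm thick, 50 mm above the tray floor. In each corner a castor stem comes up through the floor, 42 mm from both walls, with a washer and nut; the three others are tight and fixed
- tray_floor (a point): Middle of the tray floor's upper face, 80 mm above the table, axes as the dolly's. A plant pot stands at x = 114, y = -45 mm from here, clear of the spanner's swing. With its ring on the loose nut the spanner can swing only from pointing along the dolly's +x (beside the left wall) clockwise to pointing along its -y (beside the near wall), about 95 degrees
- nut_top (a point): Middle of the loose nut's top face, 19 mm above the tray floor, at x = -123, y = +123 mm in the dolly's frame (near left corner). Steel hexagon nut, 30 mm across flats, 16 mm high, top 2 mm chamfered to 26 mm round, on a washer 3 mm thick and 37 mm across. The frame turns with the nut: its x axis points through the middle of a flat. The 20 mm stem end stands 7 mm above the nut
- nut (a joint): How far the loose nut has been turned, rad, growing clockwise as seen from above (tightening). It starts between 0.1 and 0.6 and comes tight against a hard stop at 2.2. On the way it turns stiffly (0.25 N m) and stays where it is left. At 0 the nut's x axis is the dolly's x axis
- spanner: Steel double-ended deep-offset ring spanner, about 0.5 kg, lying flat on both rings. Origin: midway between the rings, level with their undersides; z up, x along the shank from small ring to large ring. The straight shank, 108 mm long, 12 mm wide (y) and 12 mm high, runs raised 26 to 38 mm above the rings' undersides; cranked necks lead down to the rings
- shank (a point): Middle of the spanner's shank, 32 mm above the rings' undersides: where to grip it, fingers closing across the shank (spanner's y)
- ring_small (a point): Centre of the small ring's underside, 90 mm from the middle at the spanner's -x end. Opening hexagonal, 31 mm across flats: 0.5 mm play round the nut, 3.5 degrees free turn either way. Ring 14 mm deep, 44 mm outside. Goes over the nut when the spanner's x lies along the nut's x or a multiple of 60 degrees from it. Fully seated it rests on the washer, 16 mm below the nut's top
- ring_large (a point): Centre of the large ring's underside, at the spanner's +x end, 90 mm from its middle. Opening 38 mm across flats, 51 mm outside: too large, it spins round the nut
- mat: Black rubber mat, 280 x 280 mm, 4 mm thick, fixed on the table on the robot's right. Origin: middle of its underside at table height

How it is judged:
On the way, in this order (a step that is already met when the one before it is completed fails the run):
1. the small ring is seated over the loose nut (horizontal distance between ring_small and nut_top below 0.004 m and z of ring_small in the frame of nut_top below -0.009 m), for 0.1 s.
2. the nut is at its stop and the seated spanner pulls it snug (75 N summed over the ring's contacts with the nut is about 0.7 N m) (value of joint nut above 2.16 rad and horizontal distance between ring_small and nut_top below 0.004 m and z of ring_small in the frame of nut_top below -0.005 m and contact force between spanner and nut above 75 N), for 0.4 s.
At the end, for the whole second after the job is handed in: The nut is tight at its stop (2.14 rad or more of 2.2); the spanner lies flat on its rings on the mat, its middle within 130 mm of the mat's middle along both mat axes, at rest and released (value of joint nut above 2.14 rad and x of spanner in the frame of mat between -0.13 and 0.13 m and y of spanner in the frame of mat between -0.13 and 0.13 m and height (world z) of spanner below 0.009 m and angle between spanner's own z axis and vertical below 0.1 rad and linear speed of spanner below 0.02 m/s); the robot touches nothing.
It fails at once if the nut is overtightened (340 N summed over the contacts of the ring with the nut, 1.6 N m and more) (contact force between spanner and nut above 340 N).
It fails at once if the fingers touch the nut (contact force between the fingers and nut above 1 N).
It fails at once if the arm or gripper strikes the dolly (contact force between the arm and dolly above 15 N).
It fails at once if the fingers strike the dolly (contact force between the fingers and dolly above 15 N).
It fails at once if a bystander is displaced (distance of any of plant_pot, mug, bowl, jar, canvas, small_spanner, wire_rack from where it was at the start of the episode above 0.02 m).
It also fails if it takes over 72 s, if anything falls off the work surface, if the arm or the gripper's body presses on something with over 40 N, if the wrist force passes 120 N, or if a joint passes its speed limit or range.

## Working session

There is one attempt and no reset: what is moved stays moved. The work goes in short steps, each a Python script; the robot and the scene stay as the last script left them, time stands still between calls to the robot, and variables do not carry over. Pictures are saved under pics/ and viewed, at most 10 in all, crops included, and the job is handed in when it is done.

```bash
mkdir -p pics; ls; python3 - <<'E'
from rig import manip
import cv2,numpy as np,pickle
d={}
for n in ("scene","top","wrist"):
    c=manip.camera(n); d[n]=c
    cv2.imwrite(f"pics/{n}0.png",c["image"][:,:,::-1])
    print(n,{k:np.round(v,4).tolist() for k,v in c.items() if k!="image"})
pickle.dump(d,open("cams.pkl","wb"))
print(manip.get_position(),manip.get_ee_rot(),manip.get_time())
E
```

```text
pics
scene {'fx': 414.0377, 'fy': 414.0377, 'cx': 277.8284, 'cy': 212.9333, 'k1': -0.0988, 'cam_to_world': [[-0.8494, 0.3998, -0.3445, 0.8594], [0.5277, 0.6367, -0.5622, 0.4456], [-0.0054, -0.6593, -0.7518, 0.7966], [0.0, 0.0, 0.0, 1.0]]}
top {'fx': 457.5221, 'fy': 457.5221, 'cx': 276.3468, 'cy': 212.9997, 'k1': 0.0434, 'cam_to_world': [[-0.0183, -0.9806, 0.1953, 0.3165], [-0.9998, 0.0167, -0.01, -0.071], [0.0065, -0.1955, -0.9807, 1.2462], [0.0, 0.0, 0.0, 1.0]]}
wrist {'fx': 302.0098, 'fy': 302.0098, 'cx': 273.825, 'cy': 210.5092, 'k1': 0.01, 'mount': [[0.0001, -0.9517, -0.3071, 0.0792], [1.0, -0.0001, 0.0009, -0.0001], [-0.0009, -0.3071, 0.9517, -0.1207], [0.0, 0.0, 0.0, 1.0]]}
[0.26985608 0.56330236 0.25269782] [-6.95935806e-01 -3.06325359e+00  1.86061834e-03] 0.15
```

View pics/top0.png

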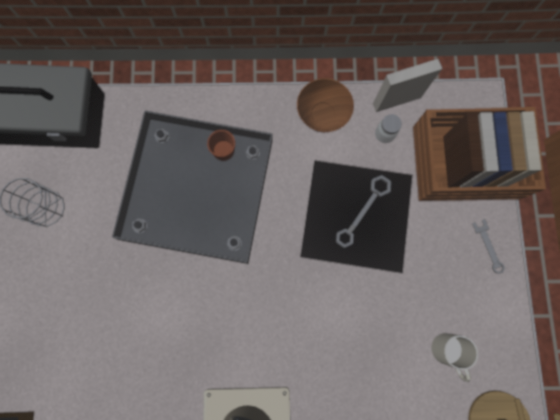

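View pics/scene0.png

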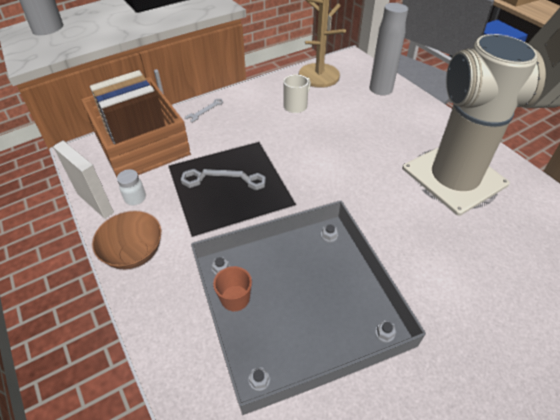

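The top view shows the tray with the loose nut at about (139,225). The small ring is at about (345,238), the large ring at (381,185), and the pot at (222,145). In the scene view the loose nut is at (387,330). I'll cast rays for rough positions, check them against the given sizes, then take wrist views.

```bash
cat > h.py <<'E'
from rig import manip
import cv2,numpy as np,pickle
from scipy.spatial.transform import Rotation as R
def rot(yaw): return (R.from_euler('z',yaw)*R.from_euler('x',np.pi)).as_rotvec()
def T(p,rv):
    M=np.eye(4); M[:3,:3]=R.from_rotvec(rv).as_matrix(); M[:3,3]=p; return M
def ray(c,uv,M):
    K=np.array([[c['fx'],0,c['cx']],[0,c['fy'],c['cy']],[0,0,1]])
    q=cv2.undistortPoints(np.array(uv,float).reshape(-1,1,2),K,np.array([c['k1'],0,0,0]))[:,0]
    return M[:3,3],np.c_[q,np.ones(len(q))]@M[:3,:3].T
def onz(c,uv,z,M=None):
    o,d=ray(c,uv,c['cam_to_world'] if M is None else M)
    return o+d*((z-o[2])/d[:,2])[:,None]
def wrist(name):
    p,r=manip.get_position(),manip.get_ee_rot()
    c=manip.camera("wrist"); M=T(p,r)@c['mount']
    cv2.imwrite(f"pics/{name}.png",c['image'][:,:,::-1]); pickle.dump((c,M),open(name+".pkl","wb"))
    return c,M
E
python3 - <<'E'
from h import *
d=pickle.load(open("cams.pkl","rb")); c=d['top']
n=onz(c,[(139,225),(234,242),(253,151),(161,134)],.106)
print(n.round(3)); e=np.diff(np.r_[n,n[:1]],axis=0); print(np.linalg.norm(e,axis=1), np.degrees(np.arctan2(e[:,1],e[:,0])))
s=onz(d['scene'],[(387,328)],.106); print('scene',s)
o=onz(c,[(345,238),(381,185)],.018); print(o.round(3), np.linalg.norm(o[1]-o[0]), np.degrees(np.arctan2(*(o[1]-o[0])[[1,0]])))
sc=onz(d['scene'],[(257,181),(191,178)],.018); print(sc.round(3))
m=onz(c,[(302,257),(402,272),(412,175),(314,162)],.004);print(m.round(3), m.mean(0))
E
```

```text
[[ 0.519  0.263  0.106]
 [ 0.471  0.025  0.106]
 [ 0.71  -0.025  0.106]
 [ 0.759  0.215  0.106]]
[0.24288484 0.24332148 0.24515807 0.24542801] [-101.26196184  -11.76796463   78.24350368  168.76494486]
scene [[0.5218566  0.26818394 0.106     ]]
[[ 0.489 -0.268  0.018]
 [ 0.635 -0.375  0.018]] 0.1809680142961321 -36.074394042475966
[[ 0.49  -0.263  0.018]
 [ 0.636 -0.37   0.018]]
[[ 0.441 -0.151  0.004]
 [ 0.396 -0.419  0.004]
 [ 0.666 -0.467  0.004]
 [ 0.709 -0.193  0.004]] [ 0.55316382 -0.30742017  0.004     ]
```

```bash
python3 - <<'E'
from h import *
y=np.radians(145); n=np.array([.520,.265])
p=n-.079*np.array([np.cos(y),np.sin(y)])
manip.move_to([*p,.21],rot(y)); manip.hold(.2); c,M=wrist("nut1"); print(manip.get_time(),manip.get_joint_positions())
y=np.radians(144); p=[.562,-.319]
manip.move_to([*p,.20],rot(y)); manip.hold(.2); c2,M2=wrist("sp1"); print(manip.get_time(),manip.get_joint_positions())
a=cv2.resize(c['image'][20:220,140:420],None,fx=2,fy=2,interpolation=3)
cv2.imwrite("pics/nut1c.png",a[:,:,::-1])
E
```

```text
2.1083 [ 3.41677740e-01  4.72248260e-01  1.66262611e+00  6.44897628e-05
  1.00648660e+00 -6.19513640e-01]
4.3083 [-5.33560346e-01  5.13972322e-01  1.61809881e+00  2.86999236e-05
  1.00949477e+00 -1.47709202e+00]
```

View pics/nut1c.png

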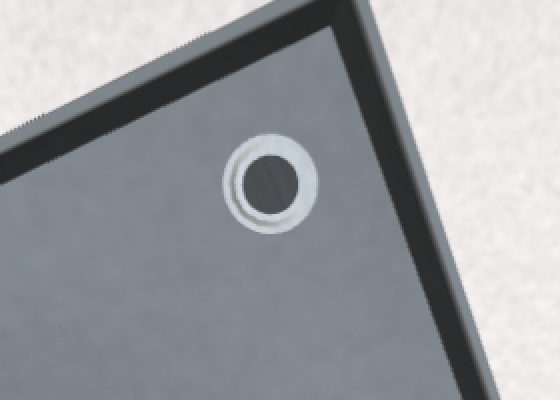

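View pics/sp1.png

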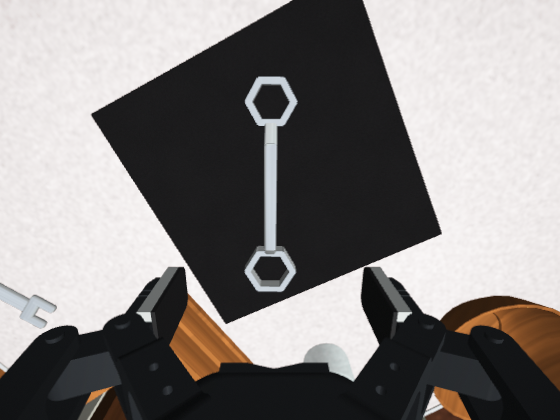

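The wrist view shows the nut on its washer with the stem centre at about (275,112) in full-image pixels. The hexagon barely shows. The spanner view shows the small ring's hole at (271,100), the large ring at (270,270) and a vertical shank. Next I'll stretch the contrast on the nut and measure the spanner.

```bash
python3 - <<'E'
from h import *
c,M=pickle.load(open("nut1.pkl","rb"))
g=cv2.cvtColor(c['image'],cv2.COLOR_RGB2GRAY)[80:145,240:310]
print(g.min(),g.max())
b=cv2.resize(g,None,fx=8,fy=8,interpolation=cv2.INTER_CUBIC)
b=cv2.createCLAHE(4,(4,4)).apply(np.clip((b.astype(float)-130)*255/(g.max()-130.),0,255).astype(np.uint8))
cv2.imwrite("pics/nut1d.png",b)
m=(g<110).astype(np.uint8); k,_,st,ce=cv2.connectedComponentsWithStats(m); print(st,ce+[240,80])
i=np.argmax([s[4] if abs(s[4]-900)<700 else 0 for s in st]); print('stem',onz(c,[ce[i]+[240,80]],.106,M))
c,M=pickle.load(open("sp1.pkl","rb"))
g=cv2.cvtColor(c['image'],cv2.COLOR_RGB2GRAY)
b=(g>90).astype(np.uint8)
cs,h=cv2.findContours(b,cv2.RETR_CCOMP,cv2.CHAIN_APPROX_NONE)
for k,q in zip(h[0],cs):
    A=cv2.contourArea(q)
    if k[3]>=0 and 200<A<3000:
        mm=cv2.moments(q); u=(mm['m10']/A,mm['m01']/A)
        print(A,u,onz(c,[u],.018,M),onz(c,[u],.004,M))
E
```

```text
74 215
[[   0    0   70   65 3928]
 [  22   18   27   29  622]] [[274.44373727 112.02316701]
 [274.85530547 111.85369775]]
stem [[0.51929065 0.26696023 0.106     ]]
712.0 (270.6956928838951, 268.84105805243445) [[ 0.63110619 -0.37223868  0.018     ]] [[ 0.63725295 -0.37687773  0.004     ]]
973.5 (270.7276151343948, 101.40592364321176) [[ 0.48826501 -0.26801767  0.018     ]] [[ 0.48780537 -0.2678365   0.004     ]]
```

View pics/nut1d.png

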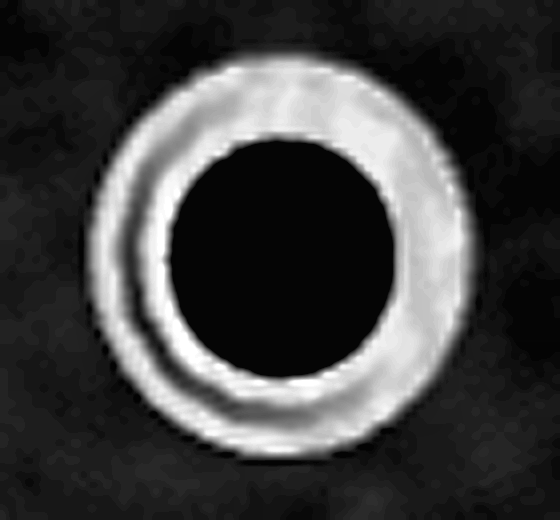

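From above only the round chamfer shows, not the hexagon. The stem is at (0.519, 0.267) and the ring centres come out 178 mm apart, against 180 mm expected. I'll take one oblique wrist view so the nut's side faces show.

```bash
python3 - <<'E'
from h import *
c,_=pickle.load(open("nut1.pkl","rb")); mi=np.linalg.inv(c['mount'])
n=np.array([.5193,.267,.095]); q0=manip.get_joint_positions(); best=[]
for e in (35,42,50):
  for D in (.18,.21,.25):
    for az in range(0,360,20):
      for s in (1,-1):
        E,a=np.radians(e),np.radians(az)
        v=np.array([np.cos(E)*np.cos(a),np.cos(E)*np.sin(a),np.sin(E)])
        z=-v; x=s*np.array([-np.sin(a),np.cos(a),0]); y=np.cross(z,x)
        C=np.eye(4); C[:3,:3]=np.c_[x,y,z]; C[:3,3]=n+D*v
        t=C@mi
        P=(t@np.array([[0,0,0,0,.04,-.04],[.06,-.06,.06,-.06,.05,-.05],[.024,.024,-.05,-.05,-.1,-.1],[1]*6]))[2]
        if P.min()<.145: continue
        rv=R.from_matrix(t[:3,:3]).as_rotvec()
        q=manip.solve_ik(t[:3,3],rv)
        if q is not None: best.append((e+60*D*2+8*np.abs(q-q0).max(),e,D,az,s,t[:3,3],rv,np.abs(q-q0).max()))
best.sort(key=lambda b:b[0]); print(len(best)); [print(b[:5],b[5].round(3),b[7]) for b in best[:5]]
b=best[0]; manip.move_to(b[5],b[6]); manip.hold(.2); c,M=wrist("nut2"); print(manip.get_time())
h=np.linalg.inv(M)@np.r_[n,1]; u=c['cx']+c['fx']*h[0]/h[2]; w=c['cy']+c['fy']*h[1]/h[2]; print(u,w)
u,w=int(u),int(w); g=c['image'][w-35:w+35,u-45:u+45]; g=cv2.resize(g,None,fx=8,fy=8,interpolation=cv2.INTER_CUBIC)
cv2.imwrite("pics/nut2c.png",np.clip((g[:,:,::-1].astype(float)-60)*1.4,0,255).astype(np.uint8))
E
```

```text
84
(np.float64(75.44728125322997), 42, 0.21, 200, -1) [0.494 0.258 0.171] 1.030910156653746
(np.float64(75.72090046942039), 35, 0.21, 160, -1) [0.485 0.279 0.167] 1.940112558677548
(np.float64(76.5236483442955), 35, 0.21, 140, -1) [0.492 0.29  0.167] 2.0404560430369365
(np.float64(77.52677018280589), 35, 0.21, 120, -1) [0.501 0.298 0.167] 2.165846272850736
(np.float64(77.97420589813629), 42, 0.21, 180, -1) [0.492 0.267 0.171] 1.3467757372670361
6.65
274.21185023864155 209.78275883943255
```

View pics/nut2c.png

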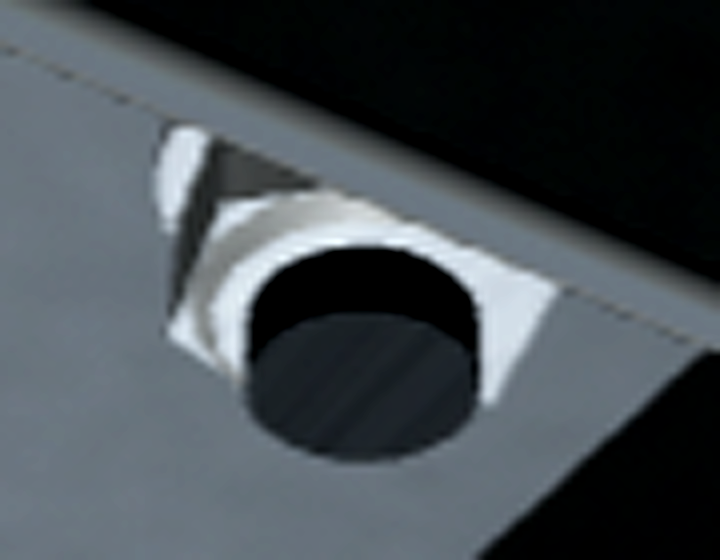

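The oblique view is upside down and the near wall hides part of the nut. Prism corners still show in the crop at (170,330), (218,203), (555,290) and (490,402). I'll cast these onto the corner height and check the 17.3 mm radius and 60° spacing.

```bash
python3 - <<'E'
from h import *
c,M=pickle.load(open("nut2.pkl","rb"))
P=np.array([(170,330),(218,203),(555,290),(490,402)]); uv=P/8+[274-45,209-35]-.44
st=onz(c,[np.array([365,388])/8+[229,174]-.44],.106,M)[0]; print('stem',st)
for z in (.095,.097,.099):
    X=onz(c,uv,z,M); d=X-st; a=np.degrees(np.arctan2(d[:,1],d[:,0])); 
    print(z,np.linalg.norm(d[:,:2],axis=1).round(4),a.round(1),((a+11.5-30)%60).round(1))
E
```

```text
stem [0.51941612 0.26701121 0.106     ]
0.095 [0.018  0.0164 0.0165 0.0191] [ -53.3 -111.8  110.2   56.9] [48.2 49.7 31.7 38.4]
0.097 [0.0173 0.0178 0.0164 0.0171] [ -60.4 -117.1  117.9   61.4] [41.1 44.4 39.4 42.9]
0.099 [0.0168 0.0192 0.0167 0.0152] [ -68.  -121.7  125.6   67. ] [33.5 39.8 47.1 48.5]
```

At z = 0.097 the four corners agree: the nut's x axis is at world yaw −29.5°, so q is about 18°, inside the stated range. The stem position matches the first view. Now the grasp.

```bash
python3 - <<'E'
from h import *
y=np.radians(144); p=[.5608,-.3209]
manip.move_to([.5,.1,.26],rot(y))
manip.move_to([*p,.11],rot(y)); manip.servo_line([*p,.039],rate=.12)
manip.command_gripper(0.0,100); print('w',manip.get_width(),manip.get_grip_force(),manip.get_time())
manip.servo_line([*p,.10]); manip.hold(.2)
print(manip.get_contact_force(),manip.get_torque())
c,M=wrist("sp2"); print(manip.get_time())
g=cv2.cvtColor(c['image'],cv2.COLOR_RGB2GRAY)
cs,h=cv2.findContours((g>90).astype(np.uint8),cv2.RETR_CCOMP,cv2.CHAIN_APPROX_NONE)
for k,q in zip(h[0],cs):
    A=cv2.contourArea(q)
    if A>300:
        m=cv2.moments(q); print(k[3]>=0,A,m['m10']/A,m['m01']/A,cv2.boundingRect(q))
E
```

```text
w 0.009895749354489463 97.85221338272095 10.5583
[-0.85298531 -0.66399045 -5.75648483] [ 0.01009515 -0.03375234  0.03082406]
11.3667
False 15914.0 274.3129005906749 154.68607305936072 (218, 30, 114, 339)
True 4462.0 275.6582997161213 86.08195129239503 (237, 48, 79, 77)
False 34616.5 509.25159485601756 181.73203048642506 (405, 0, 155, 389)
False 36178.5 57.42963362217892 196.72027124765629 (0, 0, 207, 417)
```

View pics/sp2.png

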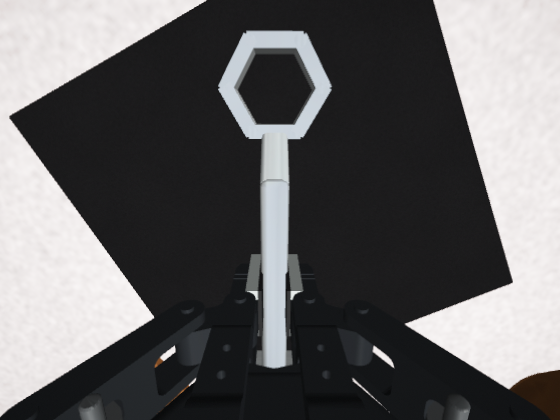

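The spanner is held straight, with the small ring's hole centred at about (276,87). I'll place it in tool coordinates, go over the nut and descend watching the force.

```bash
cat >> h.py <<'E'
N=np.array([.5194,.2670])
def pose(psi,z,off,n=N):   # psi: spanner world yaw (rad); off: ring centre in tool xy
    t=psi+np.pi; c,s=np.cos(t),np.sin(t)
    return np.r_[n-np.array([[c,-s],[s,c]])@off,z],rot(t)
def descend(psi,off,z0,z1,n=N,fmax=8,step=.002):
    base=manip.get_contact_force()[2]; z=z0
    while z>z1+1e-6:
        z=max(z-step,z1); p,r=pose(psi,z,off,n); manip.servo_line(p,r,rate=.05)
        f=manip.get_contact_force()
        if f[2]-base>fmax: break
    print('z',round(z,4),'f',f.round(1),'base',round(base,1),'t',manip.get_time(),'act',manip.get_position().round(4)); return z
E
python3 - <<'E'
from h import *
c,M=pickle.load(open("sp2.pkl","rb"))
uv=np.array([(237,88),(316,88),(276.5,49),(276.5,125),(276.2,86.5)])
o,d=ray(c,uv,np.array(c['mount'])); X=o+d*((.021-o[2])/d[:,2])[:,None]; print(X.round(4))
g=cv2.cvtColor(c['image'],cv2.COLOR_RGB2GRAY)
cs,h=cv2.findContours((g>90).astype(np.uint8),cv2.RETR_CCOMP,cv2.CHAIN_APPROX_NONE)
q=[q for k,q in zip(h[0],cs) if k[3]>=0 and 4000<cv2.contourArea(q)<5000][0]
a=cv2.approxPolyDP(q,6,True)[:,0]; print(a.tolist())
o,d=ray(c,a,np.array(c['mount'])); Y=o+d*((.021-o[2])/d[:,2])[:,None]; print(Y.round(4),Y.mean(0))
E
```

```text
[[ 0.0895 -0.0161  0.021 ]
 [ 0.0895  0.0183  0.021 ]
 [ 0.1046  0.001   0.021 ]
 [ 0.074   0.0011  0.021 ]
 [ 0.0901  0.0009  0.021 ]]
[[254, 48], [297, 50], [315, 88], [294, 124], [257, 124], [238, 93]]
[[ 0.105  -0.0084  0.021 ]
 [ 0.1042  0.0096  0.021 ]
 [ 0.0895  0.0178  0.021 ]
 [ 0.0744  0.009   0.021 ]
 [ 0.0744 -0.0077  0.021 ]
 [ 0.0874 -0.0158  0.021 ]] [0.08917359 0.00076295 0.021     ]
```

```bash
python3 - <<'E'
from h import *
off=np.array([.0895,.001]); psi=np.radians(-29.5)
manip.servo_line([.5608,-.3209,.22],rate=.3)
p,r=pose(psi,.22,off); manip.move_to(p,r)
p,r=pose(psi,.150,off); manip.servo_line(p,r,rate=.15); manip.hold(.2)
print(manip.get_contact_force(),manip.get_time())
z=descend(psi,off,.150,.117)
print(manip.get_torque())
c,M=wrist("seat1")
E
```

```text
[ 1.07441414 -0.19627677 -5.04518455] 14.7
z 0.117 f [ 0.3 -4.8 -0.4] base -5.0 t 18.95 act [0.5981 0.2238 0.1174]
[-0.67459625  0.24253056  0.2837218 ]
```

View pics/seat1.png

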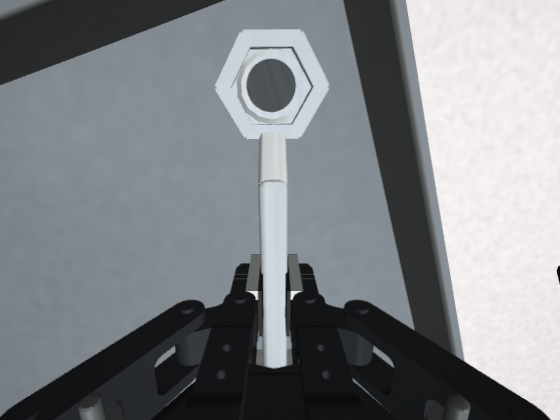

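The ring is fully seated: the hexagon sits inside the opening, z is 0.117 and there is about 4.6 N vertical load. Now the first bite, 60° clockwise, logging the torque about the nut.

```bash
cat >> h.py <<'E'
def tq(n=N):
    f,m=manip.get_contact_force(),manip.get_torque(); d=manip.get_position()[:2]-n
    return d[0]*f[1]-d[1]*f[0]+m[2],f,m
E
python3 - <<'E'
from h import *
off=np.array([.0895,.001])
for a in np.arange(-33.5,-90,-4):
    p,r=pose(np.radians(a),.1175,off); manip.servo_line(p,r,rate=.06)
    t,f,m=tq(); print(a,round(t,3),f.round(1),m.round(2),round(manip.get_time(),2))
    if abs(t)>1.0 or np.linalg.norm(f)>40: print('STOP'); break
E
```

```text
-33.5 -0.052 [ 1.2 -5.9 -1.2] [-0.88  0.01  0.33] 19.26
-37.5 -0.039 [ 1.2 -6.7 -1.7] [-0.82  0.02  0.38] 19.51
-41.5 0.056 [ 0.8 -5.9 -0.6] [-0.82  0.08  0.41] 19.76
-45.5 -0.058 [ 0.8 -7.1 -1.6] [-0.84  0.03  0.35] 20.01
-49.5 0.084 [ 1.3 -6.1 -1.2] [-0.84  0.08  0.36] 20.26
-53.5 -0.016 [ 0.4 -6.9 -1.1] [-0.9   0.01  0.33] 20.51
-57.5 -0.079 [-0.2 -6.7 -1.3] [-0.97  0.05  0.27] 20.76
-61.5 0.025 [ 0.2 -6.6 -1. ] [-0.89  0.08  0.3 ] 21.01
-65.5 -0.043 [ 0.2 -7.5 -1.4] [-0.88  0.15  0.23] 21.26
-69.5 0.073 [ 0.3 -7.4 -1.2] [-0.88  0.09  0.28] 21.51
-73.5 0.053 [ 0.2 -6.6 -1.1] [-0.89  0.13  0.21] 21.76
-77.5 0.041 [-0.4 -6.6  0. ] [-0.83  0.18  0.21] 22.01
-81.5 0.079 [ 0.4 -6.7 -1.6] [-0.79  0.21  0.14] 22.26
-85.5 -0.033 [-1.3 -6.8 -0.7] [-0.85  0.21  0.13] 22.51
-89.5 -0.101 [-1.9 -6.8 -0.1] [-0.75  0.2   0.08] 22.76
```

```bash
python3 - <<'E'
from h import *
manip.hold(.2); print(tq(),manip.get_position())
c,M=wrist("seat2"); c1,M1=pickle.load(open("seat1.pkl","rb"))
ims=[]
for c,M in ((c1,M1),(c,M)):
    g=cv2.cvtColor(c['image'],cv2.COLOR_RGB2GRAY); s=g[40:135,225:325]
    k,l,st,ce=cv2.connectedComponentsWithStats((s<115).astype(np.uint8))
    i=1+np.argmax(st[1:,4]); print(st[i],ce[i]+[225,40],onz(c,[ce[i]+[225,40]],.106,M))
    ims.append(cv2.resize(s,None,fx=4,fy=4,interpolation=2))
cv2.imwrite("pics/cmp.png",cv2.createCLAHE(3,(3,3)).apply(np.hstack(ims)))
E
```

```text
(np.float64(-0.03989578506299046), array([-0.88188449, -6.07239058,  0.1263833 ]), array([-0.70727589,  0.21082584,  0.04664983])) [0.52061428 0.17722404 0.1176193 ]
[  22   19   48   53 1998] [270.60610611  84.93743744] [[0.51912919 0.26688861 0.106     ]]
[  25   19   48   53 1987] [273.45294414  84.65475591] [[0.51936437 0.26701094 0.106     ]]
```

View pics/cmp.png

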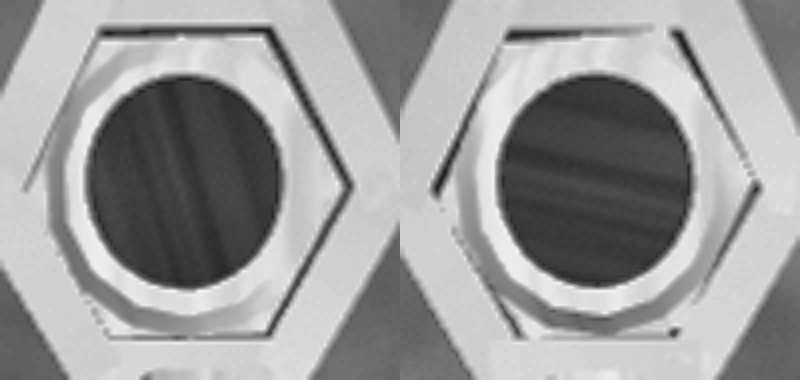

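The comparison shows the nut turned with the ring. On the right the free play is taken up at the corners, while at seating the gap pattern put the ring about 0.5 mm too far toward +y, which agrees with the −6 N reading. Now I'll lift off, log the torque bias in air, swing back and reseat 60° round.

```bash
python3 - <<'E'
from h import *
off=np.array([.0895,.001]); n=np.array([.5194,.2665])
def avg(k=6):
    v=[]
    for _ in range(k): manip.hold(.03); t,f,m=tq(n); v.append(np.r_[t,f,m,manip.get_tau()[[0,5]]])
    return np.mean(v,0).round(3)
print('seated',avg())
# ease off half the play, then lift
p,r=pose(np.radians(-87),.1175,off,n); manip.servo_line(p,r,rate=.05); print('eased',avg())
p,r=pose(np.radians(-87),.151,off,n); manip.servo_line(p,r,rate=.06); print('air -87',avg())
for a in (-77,-67,-57,-47,-37,-26):
    p,r=pose(np.radians(a),.151,off,n); manip.servo_line(p,r,rate=.1)
    if a==-77: print('air -77',avg())
manip.hold(.15); print('air -26',avg())
z=descend(np.radians(-26),off,.151,.1175,n,step=.004)
print('seated',avg(), manip.get_time())
E
```

```text
seated [ 0.01  -1.13  -6.403 -0.549 -0.747  0.222  0.119  2.944  0.109]
eased [ 0.052 -0.732 -2.045 -1.882 -0.055  0.177  0.128  0.699  0.126]
air -87 [ 1.400e-02  2.910e-01  5.600e-02 -5.918e+00  3.400e-02  1.300e-02
 -1.300e-02  4.000e-03  0.000e+00]
air -77 [ 6.000e-03  7.100e-02 -3.180e-01 -6.066e+00  2.300e-02  3.200e-02
  6.000e-03 -4.900e-02 -1.400e-02]
air -26 [-0.051 -0.185 -0.228 -5.919  0.034  0.025 -0.026  0.031  0.033]
z 0.1175 f [-1.1 -2.6 -2.1] base -5.9 t 29.3333 act [0.6005 0.2282 0.1178]
seated [ 0.037  0.119 -1.802 -2.515 -0.224  0.129  0.179  1.103  0.169] 29.5333
```

```bash
python3 - <<'E'
from h import *
off=np.array([.0895,.001]); n=np.array([.5194,.2665])
def go(a,rate):
    p,r=pose(np.radians(a),.1175,off,n); manip.servo_line(p,r,rate=rate)
def rd():
    v=[]
    for _ in range(3): manip.hold(.015); v.append(tq(n)[0])
    return np.mean(v)
a=-26; t=0
while a>-76:
    a-=4 if a>-70 else 1; go(a,.06); t=rd()
    if t>.5: break
print(a,t,manip.get_time())
while t<1.12 and a>-95:
    a-=.25 if t<.6 else .1; go(a,.03); t=rd()
    print(round(a,2),round(t,3),tq(n)[1].round(1),round(manip.get_time(),2))
t0=manip.get_time()
while manip.get_time()-t0<1.0:
    t=rd(); print('hold',round(t,3),end=' ')
    if t<1.08: a-=.08; go(a,.03)
    elif t>1.3: a+=.08; go(a,.03)
print(a,manip.get_time(),manip.get_torque(),manip.get_position())
E
```

```text
-76 0.09299969581134547 34.6333
-76.25 0.309 [ 2.3 -4.1 -1. ] 34.93
-76.5 0.192 [-0.5 -3.1 -0.2] 35.23
-76.75 0.263 [ 0.8 -3.7 -1.5] 35.53
-77.0 0.179 [-0.5 -3.1 -0.2] 35.83
-77.25 0.202 [ 0.1 -2.7 -1.6] 36.13
-77.5 0.17 [-0.2 -3.  -1.6] 36.43
-77.75 0.238 [ 0.7 -2.5 -0.4] 36.73
-78.0 0.228 [ 0.3 -2.5 -2. ] 37.03
-78.25 0.237 [ 0.8 -2.8 -1.8] 37.33
-78.5 0.177 [-0.2 -1.6 -1.4] 37.63
-78.75 0.207 [ 0.3 -2.7 -0.8] 37.93
-79.0 0.227 [ 0.4 -2.3 -1.2] 38.23
-79.25 0.24 [ 0.7 -1.1 -1.3] 38.53
-79.5 0.241 [-0.2 -1.3 -2.1] 38.83
-79.75 0.241 [ 0.6 -1.  -1. ] 39.13
-80.0 0.257 [ 0.1 -1.8 -0.7] 39.43
-80.25 0.25 [-0.  -0.7 -1.5] 39.73
-80.5 0.276 [ 0.7 -0.9 -1. ] 40.03
-80.75 0.188 [-1.  -1.5 -1.9] 40.33
-81.0 0.26 [ 0.3 -0.9 -1.8] 40.63
-81.25 0.22 [-0.  -0.6 -2.7] 40.93
-81.5 0.242 [ 0.  -1.1 -2.6] 41.23
-81.75 0.238 [ 0.7 -0.8 -2.1] 41.53
-82.0 0.257 [-0.4 -0.9 -2.4] 41.83
-82.25 0.19 [-0.8 -1.  -2.2] 42.13
-82.5 0.167 [-0.2 -0.7 -1.7] 42.43
-82.75 0.308 [-0.2  0.8 -2.2] 42.73
-83.0 0.416 [ 0.4 -0.3 -2. ] 43.03
-83.25 0.419 [ 0.8  0.3 -2.8] 43.33
-83.5 0.586 [ 2.7  0.2 -2.5] 43.63
-83.75 0.674 [ 3.2  0.7 -2.2] 43.93
-83.85 0.685 [ 3.1 -0.4 -3.4] 44.23
-83.95 0.731 [ 2.9 -0.3 -2.1] 44.53
-84.05 0.785 [ 4.4 -0.1 -3.2] 44.83
-84.15 0.858 [ 5.3  0.9 -2.1] 45.13
-84.25 0.851 [ 5.   0.5 -3.4] 45.43
-84.35 0.918 [ 4.7  0.6 -2.1] 45.73
-84.45 0.959 [ 5.7  1.6 -2. ] 46.03
-84.55 0.921 [ 4.8  0.3 -2.6] 46.33
-84.65 0.953 [ 5.2  0.3 -3.4] 46.63
-84.75 0.898 [ 5.4  1.2 -1.9] 46.93
-84.85 0.95 [ 5.5  0.2 -2.6] 47.23
-84.95 0.999 [ 5.4  0.8 -3.1] 47.53
-85.05 1.04 [ 6.7  0.3 -2.9] 47.83
-85.15 1.03 [ 4.8  1.2 -2.1] 48.13
-85.25 1.137 [ 5.4  2.3 -2.7] 48.43
hold 1.151 hold 1.101 hold 1.164 hold 1.112 hold 1.153 hold 1.148 hold 1.142 hold 1.058 hold 1.142 hold 1.145 hold 1.104 hold 1.115 hold 1.135 hold 1.082 hold 1.086 -85.32999999999991 49.4333 [ 0.2529291  -1.10540153  0.57585885] [0.52827309 0.1774943  0.11766786]
```

Snug at the stop: running friction read 0.24 N m, then the torque rose and held at about 1.05–1.16 N m for a second. I'll ease off, lift away and lay the spanner back on the mat.

```bash
python3 - <<'E'
from h import *
off=np.array([.0895,.001]); n=np.array([.5194,.2665])
for a in (-82.4,-79.5):
    p,r=pose(np.radians(a),.1175,off,n); manip.servo_line(p,r,rate=.06)
print(tq(n))
p[2]=.15; manip.servo_line(p,r,rate=.06); print(manip.get_contact_force())
p[2]=.24; manip.servo_line(p,r,rate=.2)
y=np.radians(144); q=[.5600,-.3190]
manip.move_to([*q,.20],rot(y)); manip.servo_line([*q,.048],rate=.15)
b=manip.get_contact_force()[2]
for z in np.arange(.046,.034,-.0015):
    manip.servo_line([*q,z],rate=.03); f=manip.get_contact_force()[2]
    if f-b>5: break
print(z,f,b,manip.get_time())
manip.command_gripper(.05,20); manip.hold(.2)
manip.servo_line([*q,.17],rate=.15); manip.hold(.1)
c,M=wrist("end"); print(manip.get_time(),manip.get_width())
E
```

```text
(np.float64(0.09943729950481583), array([ 0.66241825,  0.14037893, -1.32655996]), array([0.20324785, 0.03004592, 0.03879995]))
[-0.16765274 -1.03483445 -5.14302405]
0.03849999999999999 4.614652254416264 -5.394759447719517 55.7083
57.55 0.05000254572994776
```

View pics/end.png

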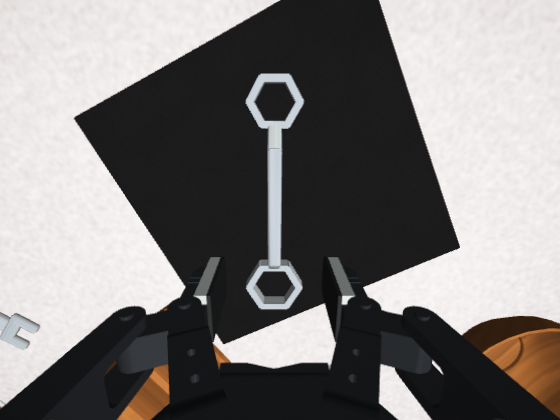

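The spanner lies flat on the mat, with its small ring at (274,100) and large ring at (274,287). It is released and the gripper is clear, so I'm handing the job in.

```bash
python3 -c "
from rig import manip
print(manip.sign_off(),manip.get_time())"
```

```text
the job is handed in; nothing more can be done
the job is handed in; nothing more can be done
```

The nut is tight at its stop, held snug at about 1.1 N m (a little under the 1.2 asked) for about one second; the spanner lies flat and released on the mat, and I handed the job in at about 58 s of the 72 s allowed, with no verdict shown.

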